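# Sort euphonium parts into the assembly trays

### The job

Sort the loose instrument parts on the bench into their trays: stand both mouthpieces upright (on their rims, as they stand now) in the blue tray, stand both valve pistons upright, button up, in the green tray, and lay the U-shaped tuning slide flat in the red tray. Set each part down gently, never letting it drop, and leave the oil bottle and the grease jar standing where they are.

Things in the scene. Friction and masses are not known exactly. Their poses are not given: they have to be found in the camera images.
- mouthpiece_brass: Brass-yellow euphonium mouthpiece standing upside down on its cup rim: round, 80 tall; the rim is 38 across (z 0-6), the cup 31 narrowing to 29 (z 11-26), then it narrows to the shank, 16 across at z 45 and 13 at its top. Grip it at the shank. 0.1-0.17 kg. Origin: centre of its underside, z up along its axis. Loose. (sizes in mm)
- mouthpiece_silver: Silver-coloured euphonium mouthpiece standing upside down on its cup rim: round, 80 tall; the rim is 38 across (z 0-6), the cup 31 narrowing to 29 (z 11-26), then it narrows to the shank, 16 across at z 45 and 13 at its top. Grip it at the shank. 0.1-0.17 kg. Origin: centre of its underside, z up along its axis. Loose. (sizes in mm)
- piston_white: White-buttoned valve piston standing on its flat end: round polished steel body 24 across and 55 tall (z 0-55) with dark ports and a brass band, then a thin brass stem 8 across (z 55-68) and on top a finger button 21 across (z 67-74). Grip the body. 0.09-0.15 kg. Origin: centre of its underside, z up along its axis. Loose. (sizes in mm)
- piston_red: Red-buttoned valve piston standing on its flat end: round polished steel body 24 across and 55 tall (z 0-55) with dark ports and a brass band, then a thin brass stem 8 across (z 55-68) and on top a finger button 21 across (z 67-74). Grip the body. 0.09-0.15 kg. Origin: centre of its underside, z up along its axis. Loose. (sizes in mm)
- tuning_slide: U-shaped brass tuning slide lying flat, of round tube 14 thick: two legs along x, 30 apart; 44 wide over all (y), x from -40 (open ends, steel-coloured) to +47 (bend), 14 high, a thin brace between the legs at x = -8. Grip it across both legs (closing along y) near the origin. 0.1-0.16 kg. Origin: middle of its underside; z up. Loose. (sizes in mm)
- tray_blue: Blue square shallow open tray, 130 x 130 x 25 outside, walls 5 thick, inner floor about 120 x 120, 5 above the bench. Fixed to the bench. Origin: centre of its underside; x and y along its sides, z up. It is for both mouthpieces. (sizes in mm)
- tray_green: Green square shallow open tray, 130 x 130 x 25 outside, walls 5 thick, inner floor about 120 x 120, 5 above the bench. Fixed to the bench. Origin: centre of its underside; x and y along its sides, z up. It is for both pistons. (sizes in mm)
- tray_red: Red square shallow open tray, 130 x 130 x 25 outside, walls 5 thick, inner floor about 120 x 120, 5 above the bench. Fixed to the bench. Origin: centre of its underside; x and y along its sides, z up. It is for the tuning slide. (sizes in mm)
- oil_bottle: Blue valve-oil bottle with white cap, standing, 30 across, 85 tall; loose bystander. Origin: centre of its underside, z up. (sizes in mm)
- grease_jar: White grease jar with orange cap, standing, 44 across, 40 tall; loose bystander. Origin: centre of its underside, z up. (sizes in mm)
Mind the look-alikes: they are no part of the job. There is more than one size of the mouthpiece_silver; the job needs the middle-sized.

How it is judged:
At the end, for the whole second after the job is handed in: Mouthpieces upright on the blue tray's floor, pistons upright on the green tray's floor, slide flat on the red tray's floor: origins within 60 mm of the tray centre along each tray axis and under 12 mm (slide 22 mm) above its underside, tilt under 0.15 rad; all released and at rest (x of mouthpiece_brass in the frame of tray_blue between -0.06 and 0.06 m and y of mouthpiece_brass in the frame of tray_blue between -0.06 and 0.06 m and angle between each of mouthpiece_brass, mouthpiece_silver, piston_white, piston_red's own z axis and vertical below 0.15 rad and z of each of mouthpiece_brass, mouthpiece_silver in the frame of tray_blue below 0.012 m and linear speed of each of mouthpiece_brass, mouthpiece_silver, piston_white, piston_red, tuning_slide below 0.02 m/s and x of mouthpiece_silver in the frame of tray_blue between -0.06 and 0.06 m and y of mouthpiece_silver in the frame of tray_blue between -0.06 and 0.06 m and x of piston_white in the frame of tray_green between -0.06 and 0.06 m and y of piston_white in the frame of tray_green between -0.06 and 0.06 m and z of each of piston_white, piston_red in the frame of tray_green below 0.012 m and x of piston_red in the frame of tray_green between -0.06 and 0.06 m and y of piston_red in the frame of tray_green between -0.06 and 0.06 m and x of tuning_slide in the frame of tray_red between -0.06 and 0.06 m and y of tuning_slide in the frame of tray_red between -0.06 and 0.06 m and (angle between tuning_slide's own z axis and vertical below 0.15 rad or angle between tuning_slide's own z axis and vertical above 2.99 rad) and z of tuning_slide in the frame of tray_red below 0.022 m); the robot touches nothing.
It fails at once if a part is dropped (it falls faster than 0.8 m/s just above the bench or a tray, as after a fall of about 35 mm) ((height (world z) of mouthpiece_brass below 0.06 m and linear speed of mouthpiece_brass above 0.8 m/s) or (height (world z) of mouthpiece_silver below 0.06 m and linear speed of mouthpiece_silver above 0.8 m/s) or (height (world z) of piston_white below 0.06 m and linear speed of piston_white above 0.8 m/s) or (height (world z) of piston_red below 0.06 m and linear speed of piston_red above 0.8 m/s) or (height (world z) of tuning_slide below 0.06 m and linear speed of tuning_slide above 0.8 m/s)).
It fails at once if the oil bottle is shifted more than 30 mm or tipped more than 0.4 rad (distance of oil_bottle from where it was at the start of the episode above 0.03 m or angle between oil_bottle's own z axis and vertical above 0.4 rad).
It fails at once if the grease jar is shifted more than 30 mm or tipped more than 0.4 rad (distance of grease_jar from where it was at the start of the episode above 0.03 m or angle between grease_jar's own z axis and vertical above 0.4 rad).
It also fails if it takes over 128 s, if anything falls off the work surface, if the arm or the gripper's body presses on something with over 40 N, if the wrist force passes 120 N, or if a joint passes its speed limit or range.

### The arm

A 6-joint arm with a two-finger parallel gripper is mounted at the origin on the work surface. World frame = base frame: x ahead of the robot, y to its left, z up, the work surface at z = 0. Lengths are in m, angles in rad, forces in N, time in s.
With the tool pointing down it reaches from about 0.325 to 0.775 m from the base axis. Payload 5.5 kg.
Tool frame: the origin (TCP) lies between the finger pads; the fingertips stand 8 mm ahead of it and the grasp point (between the pads) lies 11 mm behind it (tcp_to_tips is the distance from the TCP to the fingertips, in m); z points along the fingers, y is the direction in which the jaws open and shut (so a half turn about z gives the same grasp; the last joint's range is limited). The gripper opens to 88 mm and grips with 3 to 60 N. Pads are 20 mm wide; open, the fingers measure 115 mm over their backs; the gripper's body (75 mm by 178 mm) begins 61 mm behind the grasp point.
Start: joints at [-1.278, 0.091, 1.231, -0, 1.82, -0.057], TCP at [0.206, -0.564, 0.231] pointing down, gripper open.
Joint ranges: [-2.87, 2.87], [-0.86, 2.18], [0.17, 2.46], [-1.51, 4.65], [0.06, 2.69], [-2.65, 2.65]. Speed limits (rad/s): [2.57, 2.57, 3.01, 3.14, 3.14, 3.14].

### API

Orientations are given as a unit quaternion [w, x, y, z].
In Python, from bench import * gives the robot as it stands. Calls block until the motion is done:
- move_to(position, orientation): joint-space move of the TCP to a pose.
- move_l(position, speed=0.15, orientation=None): straight line of the TCP; orientation=None keeps the orientation; speed is the mean speed in m/s.
- movej(angles): joint-space move.
- gripper_open() and close(): open the fingers fully, or close them until they stop; the grip force is fixed at half the most.
- hold(seconds).
- inverse_kinematics(position, orientation): joint angles nearest the present ones, or None.
- state(): the state.
- get_image(name): name is "scene" or "top"; returns a dict with "frame" (400x640x3 uint8, blue, green, red), "depth" (400x640 float32, m along the optical axis (not along the pixel's ray), 0 where there is no reading), "camera_matrix" (3x3 intrinsics, pixels), "view" (4x4, takes a point from world to camera coordinates). Camera axes: x right, y up, looking along -z (the intrinsics and any distortion apply to the point x, -y, -z); pixel columns grow to the right and rows downward; lengths in m; the calibration is good to about 2 mm. A picture is of the moment at which its call begins.
A pose or a line that the arm cannot do raises IKError and nothing moves.
- job_done(): hands the job in, once; it reports no verdict.
The state is a dict: "time": time; "joint_pos": joint angles; "dq": joint speeds; "joint_torque": joint torques, N m; "ee_pos": TCP position; "ee_rot": TCP orientation; "ft_force": force on the tool from outside, world axes, zero at the start; "moment": the same for the moment, N m; "finger_gap": finger opening in m.
Only numpy, scipy, OpenCV 4.12 (cv2) and the standard library are available. Lean on these libraries where they do the work, as an engineer would, in place of code of your own. Each camera call takes 0.05 s, during which the arm holds its last target. There are 200 camera calls.

## Working session

There is one attempt and no reset: what is moved stays moved. The work goes in short steps, each a Python script; the robot and the scene stay as the last script left them, time stands still between calls to the robot, and variables do not carry over. Pictures are saved under pics/ and viewed, about 12 in all and at most 16, crops included, and the job is handed in when it is done.

```bash
mkdir -p pics; ls
python3 - <<'E'
from bench import *
import cv2,numpy as np
for n in("top","scene"):
    d=get_image(n); cv2.imwrite(f"pics/{n}0.png",d["frame"]); np.savez(f"{n}0.npz",**d)
    print(n,d["camera_matrix"].round(1).tolist(),d["view"].round(3).tolist(),[k for k in d])
print(state())
E
```

```text
pics
top [[484.5, 0.0, 321.1], [0.0, 484.5, 207.0], [0.0, 0.0, 1.0]] [[-0.001, -1.0, -0.004, 0.008], [0.98, -0.001, 0.201, -0.49], [-0.201, -0.003, 0.98, -1.138], [0.0, 0.0, 0.0, 1.0]] ['frame', 'depth', 'camera_matrix', 'view']
scene [[491.9, 0.0, 319.6], [0.0, 491.9, 198.8], [0.0, 0.0, 1.0]] [[-0.826, 0.564, 0.007, 0.407], [-0.339, -0.507, 0.793, 0.149], [0.451, 0.652, 0.61, -1.269], [0.0, 0.0, 0.0, 1.0]] ['frame', 'depth', 'camera_matrix', 'view']
{'time': 0.1, 'joint_pos': array([-1.27768877e+00,  9.17456749e-02,  1.23173700e+00, -6.52090295e-05,
        1.81977180e+00, -5.66896702e-02]), 'dq': array([-0.00043783, -0.00283007, -0.00335573,  0.00127932, -0.00041632,
       -0.00180754]), 'joint_torque': array([ 3.64935993e-03, -4.47857738e+01, -4.07570672e+01,  7.01898686e-02,
        2.83443031e-02, -1.26026416e-04]), 'ee_pos': array([ 0.20553893, -0.56344155,  0.22965869]), 'ee_rot': array([-8.21385297e-04,  9.84745239e-01,  1.74000352e-01, -1.29377822e-04]), 'ft_force': array([0.12593846, 0.0353226 , 0.54316405]), 'moment': array([ 0.01099096, -0.03726708,  0.00101802]), 'finger_gap': 0.08785486095444203}
```

View pics/top0.png

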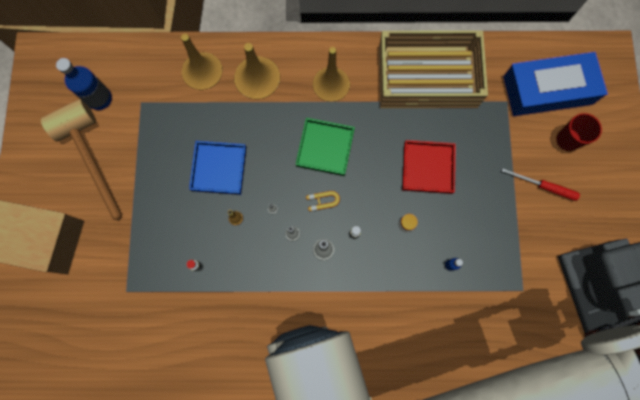

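View pics/scene0.png

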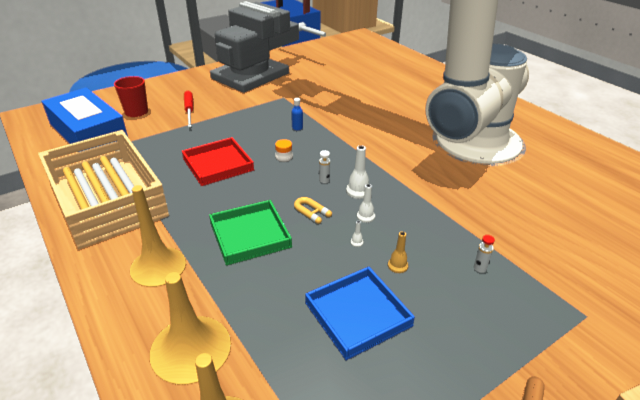

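The top view shows the trays: blue (219,168), green (326,147) and red (429,167). Brass mouthpiece is at (235,216). Three silver mouthpieces are at (272,208), (292,233) and (324,249), small to large, so the middle one is the target. The pistons are at (194,265) red and (356,232) white, the slide at (323,201), the jar at (409,222) and the bottle at (455,264). The scene view agrees. Next I'll back-project the depth into clusters.

```bash
cat > h.py <<'E'
import numpy as np,cv2
def cloud(d):
    K=d["camera_matrix"];Z=d["depth"];h,w=Z.shape
    u,v=np.meshgrid(np.arange(w),np.arange(h))
    c=np.stack([(u-K[0,2])/K[0,0]*Z,-(v-K[1,2])/K[1,1]*Z,-Z],-1)
    V=d["view"]; P=(c-V[:3,3])@V[:3,:3]
    P[Z<=0]=np.nan
    return P
E
python3 - <<'E'
from h import *
for n in("top","scene"):
    d=np.load(n+"0.npz");P=cloud(d);F=d["frame"]
    x,y,z=P[...,0],P[...,1],P[...,2]
    W=(x>.3)&(x<.72)&(abs(y)<.42)
    print(n,"bench z",np.nanmedian(z[W]))
    m=(W&(z>.008)&(z<.13)).astype(np.uint8)
    k,L,S,C=cv2.connectedComponentsWithStats(m,connectivity=8)
    for i in range(1,k):
        if S[i,4]<12: continue
        p=P[L==i]; zm=p[:,2].max(); t=p[p[:,2]>zm-.008]
        print(C[i].round(),S[i,4],"zmax %.3f"%zm,"top",t.mean(0).round(4),"n",len(t),"bbox mid",((p.min(0)+p.max(0))/2).round(4)[:2],"size",np.ptp(p,axis=0).round(3)[:2],"bgr",F[L==i].mean(0).round())
        if S[i,4]>400:
            r=cv2.minAreaRect(p[p[:,2]>.015][:,:2].astype(np.float32)*1000);print("   rect mm",r)
E
```

```text
top bench z 0.0015999769883683476
[326. 150.] 522 zmax 0.031 top [ 0.6469 -0.0045  0.0257] n 274 bbox mid [ 0.6506 -0.0012] size [0.139 0.153] bgr [ 61. 104.  46.]
   rect mm ((656.2008056640625, -2.5382919311523438), (130.373779296875, 131.7675018310547), 78.16755676269531)
[217. 168.] 692 zmax 0.033 top [0.5992 0.2719 0.0269] n 220 bbox mid [0.6007 0.2715] size [0.139 0.137] bgr [121.  68.  38.]
   rect mm ((601.195556640625, 271.79071044921875), (130.9495849609375, 132.950439453125), 85.89535522460938)
[430. 167.] 665 zmax 0.033 top [ 0.5989 -0.2722  0.0265] n 193 bbox mid [ 0.6012 -0.2682] size [0.138 0.138] bgr [ 32.  35. 119.]
   rect mm ((601.7257080078125, -268.637939453125), (130.98956298828125, 131.8850555419922), 85.97915649414062)
[311. 157.] 13 zmax 0.012 top [0.632  0.0333 0.0093] n 13 bbox mid [0.6324 0.0327] size [0.025 0.013] bgr [ 85. 152.  61.]
[323. 155.] 16 zmax 0.012 top [0.6369 0.003  0.0091] n 16 bbox mid [0.6377 0.0041] size [0.014 0.023] bgr [ 84. 152.  61.]
[324. 200.] 361 zmax 0.021 top [0.5149 0.0019 0.015 ] n 184 bbox mid [0.5142 0.003 ] size [0.053 0.08
[... 2539 characters left out ...]
254.] 472 zmax 0.084 top [0.4743 0.2256 0.081 ] n 40 bbox mid [0.4742 0.2261] size [0.034 0.034] bgr [ 62. 130. 171.]
   rect mm ((477.1401062011719, 227.1863555908203), (22.51528549194336, 28.941492080688477), 34.59967041015625)
[484. 252.] 462 zmax 0.079 top [0.3526 0.314  0.0748] n 101 bbox mid [0.3529 0.313 ] size [0.024 0.024] bgr [105. 115. 156.]
   rect mm ((351.99951171875, 314.8091125488281), (23.31187629699707, 24.963253021240234), 37.3754768371582)
[359. 311.] 2153 zmax 0.029 top [0.6069 0.2771 0.0253] n 1048 bbox mid [0.6039 0.2719] size [0.139 0.14 ] bgr [166.  87.  37.]
   rect mm ((602.9240112304688, 272.0029296875), (132.32850646972656, 131.42872619628906), 85.63236999511719)
```

Heights confirm the identities: the silver mouthpieces stand about 55, 80 and 115 mm, so the middle one is at (0.433, 0.081). I'll start with the pistons, checking the finger gap after each grasp.

```bash
cat > p.py <<'E'
from bench import *
import numpy as np
HZ=.25
def quat(a):
    b=(a+np.pi/2)/2; return np.array([0,np.cos(b),np.sin(b),0])
def best(pts,a):
    """jaw angle a or a+pi: smallest joint motion feasible at all points"""
    q0=state()["joint_pos"]; c=[]
    for k in (a,a+np.pi,a-np.pi):
        s=[inverse_kinematics(p,quat(k)) for p in pts]
        if all(x is not None for x in s): c.append((max(abs(np.array(s[0])-q0)),k))
    assert c,("no IK",pts,a)
    return quat(min(c)[1])
def hover(xy,z,a):
    q=best([[*xy,HZ],[*xy,z]],a); move_to([*xy,HZ],q)
def pick(xy,a,z,gap):
    hover(xy,z,a); move_l([*xy,z+.03],.3); move_l([*xy,z],.08); close()
    g=state()["finger_gap"]; print("gap",round(g,4)); assert abs(g-gap)<.004,"bad grasp"
    move_l([*xy,z+.02],.06); move_l([*xy,HZ],.25); print("lifted gap",round(state()["finger_gap"],4))
def place(xy,a,z):
    hover(xy,z,a); move_l([*xy,z+.025],.25); move_l([*xy,z],.04)
    print("f",state()["ft_force"].round(1)); gripper_open(); hold(.2)
    move_l([*xy,z+.03],.08); move_l([*xy,HZ],.3); print("t",round(state()["time"],1))
def tray(c,yaw,v):  # point v along the tray's y axis
    return np.array(c)+v*np.array([-np.sin(yaw),np.cos(yaw)])
GREEN=((.657,-.003),np.radians(-11.7)); BLUE=((.602,.272),np.radians(-4.2)); RED=((.602,-.269),np.radians(-4.2))
E
python3 - <<'E'
from p import *
pick((.4298,-.0745),np.arctan2(.454,.891),.034,.024)
place(tray(*GREEN,-.028),GREEN[1],.0405)
E
```

```text
gap 0.0234
lifted gap 0.0233
f [-0.6  0.1 -0.5]
t 10.9
```

Run:
```python
from p import *
import cv2
pick((.3505,.3132),np.arctan2(.313,.35),.034,.024)
place(tray(*GREEN,.028),GREEN[1],.0405)
pick((.4332,.0808),np.arctan2(-.46,.89),.055,.0145)
place(tray(*BLUE,-.028),BLUE[1],.0615)
cv2.imwrite("pics/s1.png",get_image("scene")["frame"])
```

```text
gap 0.0235
lifted gap 0.0234
f [-1.4  0.2 -1.1]
t 22.1
gap 0.0149
lifted gap 0.0149
f [ 1.1  0.2 -1.3]
t 31.8
```

View pics/s1.png

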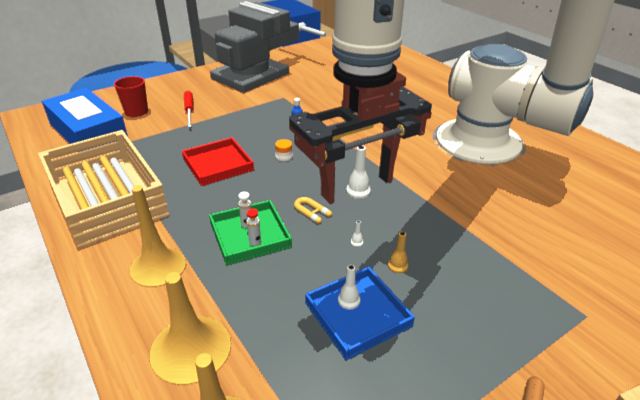

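The scene view shows both pistons upright in the green tray (244,210; 253,228) and the middle silver mouthpiece upright in the blue tray (349,287). The other silver ones, the jar and the bottle are undisturbed. Next are the brass mouthpiece and the slide.

Run:
```python
from p import *
from h import cloud
import cv2
pick((.4726,.2248),np.arctan2(.225,.4725),.055,.0145)
place(tray(*BLUE,.028),BLUE[1],.0615)
pick((.5155,.007),np.arctan2(.196,.98),.011,.044)
place(RED[0],RED[1]+np.pi/4,.017)
move_to([.38,-.35,.35],quat(RED[1]))
hold(.3)
for n in("scene","top"):
    d=get_image(n);cv2.imwrite(f"pics/{n}2.png",d["frame"]);np.savez(n+"2.npz",**d)
P=cloud(d)
for n,(c,yaw) in dict(G=GREEN,B=BLUE,R=RED).items():
    R=np.array([[np.cos(yaw),np.sin(yaw)],[-np.sin(yaw),np.cos(yaw)]])
    l=(P[...,:2]-c)@R.T; z=P[...,2]
    m=((abs(l).max(-1)<.055)&(z>.013)).astype(np.uint8)
    k,L,S,_=cv2.connectedComponentsWithStats(m,connectivity=8)
    for i in range(1,k):
        if S[i,4]>25:
            p=l[L==i];zz=z[L==i];t=zz>zz.max()-.008
            print(n,S[i,4],"zmax",zz.max().round(3),"top xy",p[t].mean(0).round(3),"bbox",p.min(0).round(3),p.max(0).round(3))
```

```text
gap 0.0146
lifted gap 0.0147
f [-0.2  0.3 -1.4]
t 40.9
gap 0.043
lifted gap 0.0434
f [ 0.2 -0.6 -1.6]
t 51.0
G 141 zmax 0.086 top xy [-0.003  0.027] bbox [-0.015  0.015] [0.006 0.039]
G 139 zmax 0.084 top xy [-0.003 -0.03 ] bbox [-0.016 -0.042] [ 0.008 -0.017]
B 183 zmax 0.091 top xy [-0.002  0.027] bbox [-0.02   0.009] [0.016 0.044]
B 175 zmax 0.09 top xy [-0.002 -0.029] bbox [-0.021 -0.046] [ 0.01  -0.016]
R 344 zmax 0.024 top xy [ 0.001 -0.003] bbox [-0.041 -0.038] [0.036 0.038]
```

View pics/scene2.png

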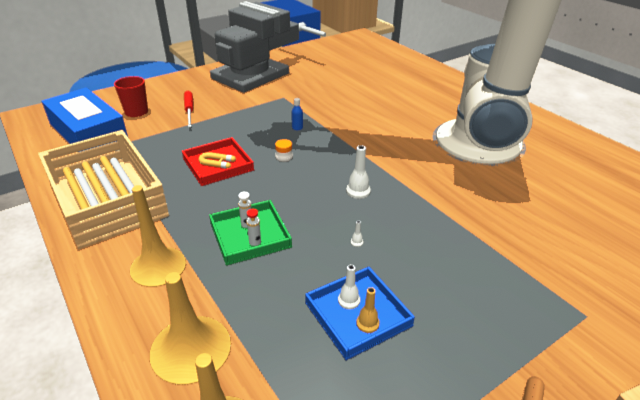

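View pics/top2.png

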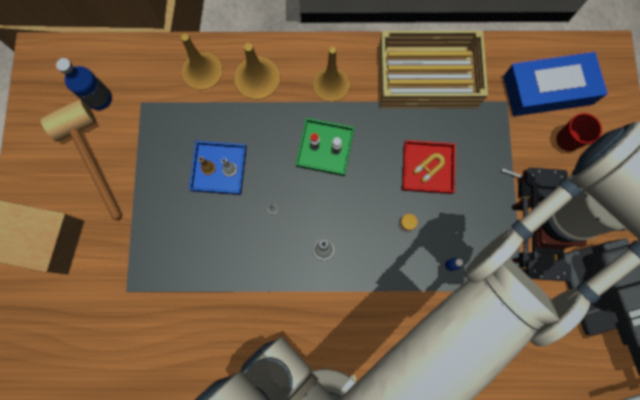

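Both views show everything in place. The mouthpieces are upright in blue (top view 207,166 and 229,167), the pistons in green (314,140 and 337,144) and the slide flat in red (429,167). The jar (409,222) and bottle (455,264) are unmoved, and the gripper is clear of everything.

```bash
python3 -c "
from bench import *
job_done(); print(state()['time'])"
```

```text
the job is handed in; nothing more can be done
the job is handed in; nothing more can be done
```

All five parts are in their trays, and I handed the job in after about 53 s of the 128 s allowed; the hand-in gives no verdict. I set each part down to about 1.5 mm above the tray floor or less before opening the gripper. The silver mouthpiece I moved was the 80 mm one, between the 55 mm and 115 mm look-alikes.

- **Grasps:** the finger gaps matched the part sizes: 23.5 mm on the pistons, 15 mm on the mouthpieces and 43 mm on the slide.
- **Upright parts:** in the last depth image, both mouthpieces and both pistons stand about 30 mm or less from their tray centres. Their tops read 84–91 mm. That is about 5–6 mm above nominal, the same over-reading as in the first images.
- **Slide:** it lies flat and centred within about 3 mm in the red tray.
- **Bystanders:** the oil bottle and grease jar look unmoved in the images. I checked them by eye and did not measure them again.

No check failed. The two cameras disagreed by about 3 mm on positions, so I used the average.

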